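Turn the order notebook face up on the turning rest

TASK

The order notebook lies face down in front of the low turning rest. Push it gently up the rest until it stands leaning there, tip it over towards you so that it lies flat and face up in front of the rest, then slide it along until its short edge is pressed snugly (a push of about 5 N) and squarely against the side rail. Never push on the notebook with more than 15 N, and leave the tin and the ribbon spool alone.

Things in the scene. Friction and masses are not known exactly. Their poses are not given: they have to be found in the camera images.
- notebook: Spiral notebook, blue front, white back, rigid, 146 x 103 mm, 11 mm thick, about 0.1 kg. Origin: middle of its back cover; x along the 146 mm (edges +-73), y across (edges at +49 and -54 mm), z out of the front cover. At the start z points down, origin 11 mm up, x about along the rest's y, y about along the rest's x; flat and face up its origin is at z = 0.
- turning_rest: Fixed wooden stop with a smooth, slippery steel front, 240 mm wide, 66 mm high, yaw varies. Origin: on the worktop at the middle of its front toe; x points away from the robot, y along it. Its front rises concavely in four flats through (x, z) mm 0,0; 14,8; 28,22; 38,40; 47,66; top flat to x 60. Pushed in low at its near long edge the notebook climbs it, to lean at 54 deg with 15 mm standing above the top.
- side_rail: Side rail at the rest's left (+y) end: an 18 mm high wooden fence, 14 mm thick, from 142 to 2 mm in front of the toe, held firmly by 2 steel straps (tops at 21 mm) on a fixed strip behind it. Origin: worktop, in line with the toe, 100 mm along the rest's +y; axes as the rest's. The fence's inner face (looking to -y) is set anywhere within 7 mm either side of the origin, which no reading tells: feel for it.
- sweet_tin: Bystander: loose round tin, 65 mm wide, 40 mm high, on the worktop right of the rest. Origin at the centre of its underside.
- ribbon_spool: Bystander: loose white ribbon spool lying flat, 66 mm wide, 22 mm high, on the worktop behind the rest. Origin at the centre of its underside.

How it is judged:
On the way, in this order (a step that is already met when the one before it is completed fails the run):
1. the notebook stands leaning on the rest, steeper than 48 degrees (angle between notebook's own z axis and vertical between 1.8 and 2.3 rad and contact force between notebook and turning_rest above 0.1 N), for 0.2 s.
2. the notebook lies flat, face up, in front of the rest (angle between notebook's own z axis and vertical below 0.08 rad and height (world z) of notebook below 0.006 m and x of notebook in the frame of turning_rest below -0.03 m), for 0.2 s.
3. the notebook is pressed against the side rail with more than 2 N (angle between notebook's own z axis and vertical below 0.08 rad and height (world z) of notebook below 0.006 m and contact force between notebook and side_rail above 2 N), for 0.2 s.
At the end, for the whole second after the job is handed in: The notebook lies flat and face up before the rest (origin 30 to 110 mm from the toe), at rest, its +x short edge within 3.5 mm of the side rail's fence (whose centre line is then 77 to 83.5 mm from the origin) and square to it within 0.04 rad (angle between notebook's own z axis and vertical below 0.05 rad and height (world z) of notebook below 0.004 m and x of notebook in the frame of turning_rest between -0.11 and -0.03 m and x of fence_c0 in the frame of notebook between 0.077 and 0.0835 m and angle between the x axis of notebook and the y axis of side_rail, either way round below 0.04 rad and linear speed of notebook below 0.01 m/s); the robot touches nothing.
It fails at once if the notebook is pushed by the robot with more than 15 N (contact force between any of the fingers, the arm and notebook above 15 N).
It fails at once if the notebook is pressed on the side rail with more than 15 N (contact force between notebook and side_rail above 15 N).
It fails at once if the tin or the ribbon spool is moved by more than 15 mm (distance of any of sweet_tin, ribbon_spool from where it was at the start of the episode above 0.015 m).
It also fails if it takes over 61 s, if anything falls off the work surface, if the arm or the gripper's body presses on something with over 40 N, if the wrist force passes 120 N, or if a joint passes its speed limit or range.

ROBOT

A 6-joint arm with a two-finger parallel gripper is mounted at the origin on a cart in front of the work surface, level with it; the furniture and walls round the work are solid. World frame = base frame: x ahead of the robot, y to its left, z up, the work surface at z = 0. Lengths are in m, angles in rad, forces in N, time in s.
With the tool pointing down it reaches from about 0.35 to 0.775 m from the base axis. Payload 7.3 kg.
Tool frame: the origin (TCP) lies at the very end of the fingers, on their centre line; the grasp point (between the pads) lies 19 mm behind it (robot.hold_point_z is the distance from the TCP to the grasp point, in m); z points along the fingers, y is the direction in which the jaws open and shut (so a half turn about z gives the same grasp; the last joint's range is limited). The gripper opens to 92 mm and grips with 3 to 60 N. Pads are 19 mm wide; open, the fingers measure 130 mm over their backs; the gripper's body (75 mm by 190 mm) begins 47 mm behind the grasp point.
Start: joints at [-1.353, 0.342, 1.524, -0, 1.275, -0.146], TCP at [0.187, -0.491, 0.227] pointing down, gripper open.
Joint ranges: [-2.53, 2.53], [-0.77, 2.02], [0.04, 2.7], [-1, 4.14], [0.28, 2.66], [-3.11, 3.11]. Speed limits (rad/s): [2.57, 2.57, 3.14, 3.14, 3.14, 3.14].

INTERFACE

Orientations are given as [roll, pitch, yaw] about the fixed x, y, z axes, in that order (R = Rz(yaw) Ry(pitch) Rx(roll)).
In Python, from cell import monitor, viewer, robot gives the robot as it stands.
- The arm moves only by the tool move_arm, never from a script. Its argument "deltas" is a list of rows, each an object of numbers: "x", "y", "z": the shift along the tool's x, y, z in m; "wx", "wy", "wz": the turn, a rotation vector about the tool's x, y, z in degrees; "hand": the opening, from 0 (shut) to 1 (fully open). In form: [{"x": .., "y": .., "z": .., "wx": .., "wy": .., "wz": .., "hand": ..}, ...]. A call has 1 to 8 rows; each row is the pose to reach, as a shift and turn from the pose commanded when the call began, along the tool's axes at that moment; what a row does not reach only later rows make up. A row lasts 1/8 s, in which the tool goes at most 62.5 mm and 10.7 degrees, less where a joint would pass 70% of its speed; a pose out of reach is approached as far as the arm can. A call with a gripper value outside its range is refused whole. The fingers move at their own pace and stop on an object; "grip_force" is the grip in N (left out, the last holds). Time passes only in rows, so rows that repeat a pose let the fingers close. It gives the time, the measured TCP pose, the force and the opening at its end, in the units of the state.
- monitor.observe(): the state, without advancing time (a new reading comes with each control period).
- viewer.read_camera(name): name is "side" or "top" or "wrist"; returns the picture (384x512x3 uint8, red, green, blue); there is no depth.
- viewer.camera_params(name): a dict with "camera_matrix" (3x3 intrinsics, pixels), "R" (3x3) and "t" (3): a world point X has camera coordinates R X + t. Camera axes: x right, y down, z forward; pixel columns grow to the right and rows downward; lengths in m; the calibration is good to about 2 mm. A picture is of the moment at which its call begins: read the wrist's pose just before it. camera_params takes no time and is no camera call; for the wrist camera it gives the pose at the moment of the call.
- robot.hand_in(): hands the job in, once; it reports no verdict.
The state is a dict: "time": time; "qpos": joint angles; "qvel": joint speeds; "joint_efforts": joint torques, N m; "tool_pos": TCP position; "tool_rot": TCP orientation; "contact_force": force on the tool from outside, world axes, zero at the start; "torque": the same for the moment, N m; "opening": finger opening in m.
Only numpy, scipy, OpenCV 4.12 (cv2) and the standard library are available. Lean on these libraries where they do the work, as an engineer would, in place of code of your own. Each camera call takes 0.05 s, during which the arm holds its last target. There are 200 camera calls.

## Working session

There is one attempt and no reset: what is moved stays moved. The work goes in short steps, Python scripts to look and compute and a tool call to move; the robot and the scene stay as the last step left them, time stands still between calls to the robot, and variables do not carry over. Pictures are saved under pics/ and viewed, about 8 in all and at most 12, crops included, and the job is handed in when it is done.

Besides the shell and the picture viewer there is one more tool, called after "Emit:" as name(argument=value, ...), one argument or row to a line, values as JSON. move_arm: Moves the arm, as the interface text tells. Its arguments: {"type":"object","properties":{"deltas":{"type":"array","items":{"type":"object","properties":{"x":{"type":"number"},"y":{"type":"number"},"z":{"type":"number"},"wx":{"type":"number"},"wy":{"type":"number"},"wz":{"type":"number"},"hand":{"type":"number"}}}},"grip_force":{"type":"number"}},"required":["deltas"]}

```bash
mkdir -p pics; ls
python3 - <<'E'
from cell import monitor, viewer, robot
import cv2, numpy as np
s=monitor.observe(); print(s)
a=[]
for n in ("top","side"):
    p=viewer.read_camera(n); cv2.imwrite(f"pics/{n}0.png",p[:,:,::-1]); a.append(p[:,:,::-1])
    c=viewer.camera_params(n); print(n,np.round(c["camera_matrix"],1).tolist(),np.round(c["R"],4).tolist(),np.round(c["t"],4).tolist())
cv2.imwrite("pics/both0.png",np.vstack(a) if 0 else cv2.resize(np.hstack(a),(800,300)))
E
```

```text
pics
{'time': 0.0, 'qpos': array([-1.35301169e+00,  3.42734677e-01,  1.52500129e+00, -2.81852529e-05,
        1.27541533e+00, -1.46026043e-01]), 'qvel': array([ 2.67239631e-04, -1.08723622e-03, -1.31759877e-04,  6.60848826e-05,
        7.84765910e-04,  4.90280039e-04]), 'joint_efforts': array([-3.32038595e-03, -4.31248498e+01, -2.44220906e+01,  7.13252812e-02,
        5.60352893e-02, -1.56953715e-04]), 'tool_pos': array([ 0.1867261 , -0.49023621,  0.22604426]), 'tool_rot': array([-3.14004668e+00, -2.00129660e-04,  3.63818749e-01]), 'contact_force': array([-0.32322754, -0.93040867,  0.44311814]), 'torque': array([-0.00903542, -0.02185189,  0.0222427 ]), 'opening': 0.09184104259751717}
top [[409.8, 0.0, 261.1], [0.0, 409.8, 195.9], [0.0, 0.0, 1.0]] [[-0.0102, -0.9997, 0.0217], [-0.9903, 0.0071, -0.139], [0.1388, -0.0229, -0.9901]] [-0.0284, 0.5933, 0.9558]
side [[350.6, 0.0, 261.5], [0.0, 350.6, 193.8], [0.0, 0.0, 1.0]] [[-0.9977, -0.0676, 0.0017], [-0.0447, 0.6389, -0.768], [0.0508, -0.7663, -0.6404]] [0.5718, 0.0648, 0.8911]
```

View pics/top0.png

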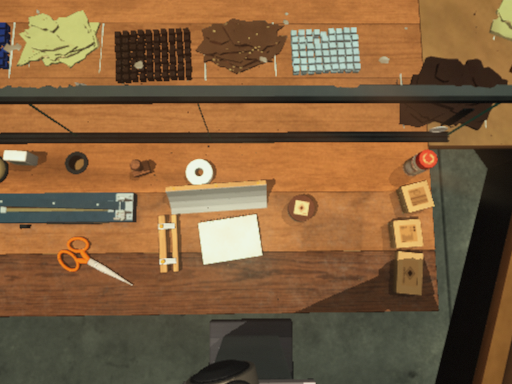

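View pics/side0.png

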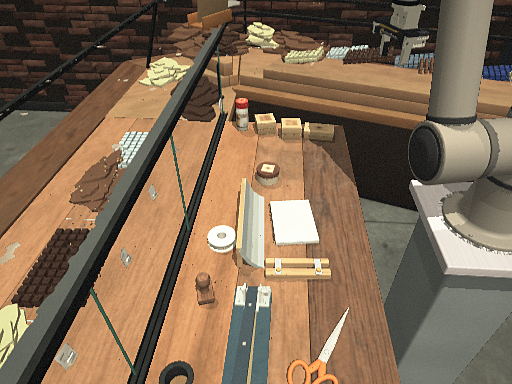

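Top view: notebook (white) corners about (199,222),(257,214),(262,257),(204,264). The rest spans columns 168-267, the rail 160-178, the spool is at (199,171) and the tin at (302,208). I'll measure these next.

```bash
cat > h.py <<'E'
import cv2, numpy as np
from cell import monitor, viewer, robot
from scipy.spatial.transform import Rotation as Ro
def ray(c,uv):
    K,R,t=[np.array(c[k]) for k in ("camera_matrix","R","t")]
    return -R.T@t, R.T@np.linalg.solve(K,[uv[0],uv[1],1.])
def onz(c,uv,z):
    o,d=ray(c,uv); return o+d*(z-o[2])/d[2]
def tri(c1,p1,c2,p2):
    o1,d1=ray(c1,p1); o2,d2=ray(c2,p2)
    s=np.linalg.lstsq(np.c_[d1,-d2],o2-o1,rcond=None)[0]
    a,b=o1+s[0]*d1,o2+s[1]*d2; return (a+b)/2,np.linalg.norm(a-b)
def quad(mask):
    cs=cv2.findContours(mask,cv2.RETR_EXTERNAL,cv2.CHAIN_APPROX_NONE)[0]
    k=max(cs,key=cv2.contourArea); return cv2.minAreaRect(k),k
E
python3 - <<'E'
from h import *
c=viewer.camera_params("top"); im=cv2.imread("pics/top0.png")
hsv=cv2.cvtColor(im,cv2.COLOR_BGR2HSV)
m=((hsv[...,1]<70)&(hsv[...,2]>190)).astype(np.uint8)*255
m[:, :185]=0; m[:,280:]=0; m[:211]=0; m[275:]=0
r,k=quad(m)
w=np.array([onz(c,p[0],.011)[:2] for p in k],np.float32)
rw=cv2.minAreaRect(w); print("notebook",rw); print(np.round(cv2.boxPoints(rw),4))
g=((hsv[...,1]<60)&(hsv[...,2]>110)).astype(np.uint8)*255
g2=g.copy(); g2[:185]=0; g2[217:]=0; g2[:,:160]=0; g2[:,275:]=0
cv2.imwrite("pics/z.png",cv2.resize(im[155:285,145:325],None,fx=4.4,fy=4.4,interpolation=cv2.INTER_CUBIC))
for n,p in dict(spool=(199,171),tin=(302,208)).items(): print(n,onz(c,p,.02))
E
```

```text
notebook ((0.49117693305015564, 0.044583555310964584), (0.10358715802431107, 0.14680281281471252), 8.22018051147461)
[[ 0.4294  0.1098]
 [ 0.4504 -0.0355]
 [ 0.5529 -0.0207]
 [ 0.5319  0.1246]]
spool [0.6600997 0.1205561 0.02     ]
tin [ 0.56503215 -0.1354423   0.02      ]
```

View pics/z.png

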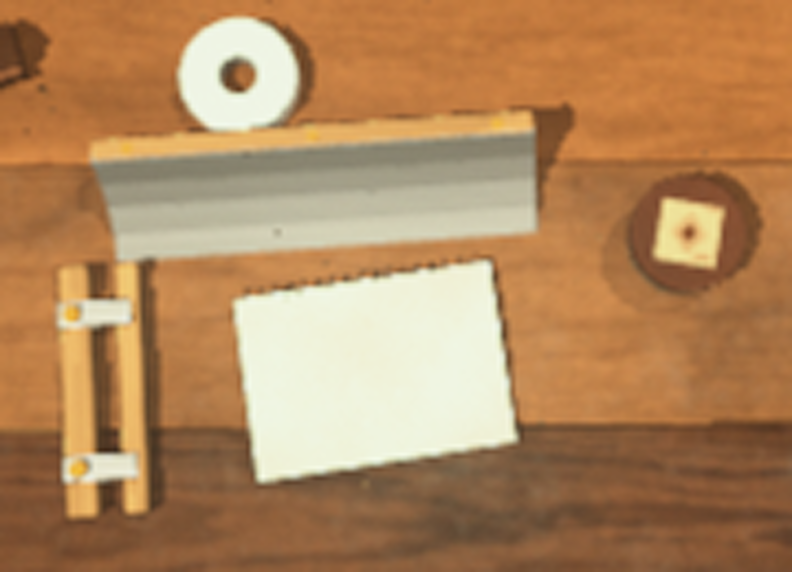

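The crop shows the rest's toe line from (120,260) to (537,232), and the fence's inner top edge from about (137,264) to (149,512). The notebook is yawed relative to the rest.

Run:
```python
from h import *
c=viewer.camera_params("top"); cs=viewer.camera_params("side")
f=lambda u,v:(u/4.4+145-.4,v/4.4+155-.4)
A=onz(c,f(120,260),0);B=onz(c,f(537,232),0)
C=onz(c,f(95,160),.066);D=onz(c,f(535,132),.066)
print("toe",A,B,np.linalg.norm(A-B)); print("top front",C,D,np.linalg.norm(C-D))
for q in ((A-B),(C-D)): print("yaw",np.degrees(np.arctan2(-q[0],q[1])))
yaw=np.arctan2(-(A-B)[0],(A-B)[1]); ex=np.array([np.cos(yaw),np.sin(yaw)]); ey=np.array([-ex[1],ex[0]])
o=((A+B)/2)[:2]; print("origin",o,"dist toe->top",((C+D)/2-(A+B)/2)[:2]@ex)
loc=lambda p:np.round([(np.array(p)[:2]-o)@ex,(np.array(p)[:2]-o)@ey],4)
for p in [(.4294,.1098),(.4504,-.0355),(.5529,-.0207),(.5319,.1246)]: print("nb",loc(p))
for p in [(138,264),(150,512)]: print("fence",loc(onz(c,f(*p),.018)))
print("spool",loc((.660,.1206)),"tin",loc((.565,-.1354)))
# guard: near bar, rough, where the bar crosses y~0.1
for p in [((200,137),(190,228)),((200,137),(175,265))]:
    pass
for z in (.3,.5): print("bar",onz(c,(200,142),z),onz(c,(200,95),z),"side",onz(cs,(190,245),z))
```

```text
toe [0.55541254 0.18986095 0.        ] [ 0.56963097 -0.04835286  0.        ] 0.23863777017687035
top front [0.60305238 0.19146816 0.066     ] [ 0.61677203 -0.0455103   0.066     ] 0.23737527091167082
yaw 3.4158003448378205
yaw 3.3133884719467264
origin [0.56252175 0.07075405] dist toe->top 0.04743882494160751
nb [-0.1306  0.0469]
nb [-0.1183 -0.0994]
nb [-0.0151 -0.0907]
nb [-0.0274  0.0556]
fence [-0.0049  0.106 ]
fence [-0.1421  0.1051]
spool [0.1003 0.0439] tin [-0.0098 -0.2059]
bar [0.65699487 0.08292469 0.3       ] [0.74674856 0.08386262 0.3       ] side [0.63322964 0.40051549 0.3       ]
bar [0.6014786  0.05726914 0.5       ] [0.6666222 0.0579499 0.5      ] side [0.56743151 0.57557348 0.5       ]
```

Run:
```python
from h import *
c=viewer.camera_params("top"); cs=viewer.camera_params("side")
def plane(c,a,b):
    o,d=ray(c,a);_,e=ray(c,b);n=np.cross(d,e);n/=np.linalg.norm(n);return n,n@o
for tn,t in dict(low=((20,136),(380,140)),up=((20,94),(380,92))).items():
  for sn,s in dict(low=((150,345),(213,120)),up=((75,250),(205,55))).items():
    n1,d1=plane(c,*t);n2,d2=plane(cs,*s)
    x,z=np.linalg.solve([[n1[0],n1[2]],[n2[0],n2[2]]],[d1-n1[1]*.07,d2-n2[1]*.07]); print(tn,sn,x,z)
s=monitor.observe();print(Ro.from_euler('xyz',s['tool_rot']).as_matrix().round(3))
```

```text
low low 0.6824188579546376 0.23669268098873783
low up 0.6105479343799486 0.48806411131997696
up low 0.20597558159741464 1.6399062868896639
up up 0.7439749172020131 0.3165326784538701
[[ 0.935  0.356 -0.   ]
 [ 0.356 -0.935  0.001]
 [ 0.    -0.001 -1.   ]]
```

Emit:
move_arm(
  deltas=[
    {"x": 0.394,"y": -0.414,"z": 0.06,"wz": 17.5,"hand": 0.65},
    {"x": 0.394,"y": -0.414,"z": 0.06,"wz": 17.5,"hand": 0.65},
    {"x": 0.394,"y": -0.414,"z": 0.06,"wz": 17.5,"hand": 0.65},
    {"x": 0.394,"y": -0.414,"z": 0.06,"wz": 17.5,"hand": 0.65},
    {"x": 0.394,"y": -0.414,"z": 0.06,"wz": 17.5,"hand": 0.65},
    {"x": 0.394,"y": -0.414,"z": 0.06,"wz": 17.5,"hand": 0.65},
    {"x": 0.394,"y": -0.414,"z": 0.1,"wz": 17.5,"hand": 0.65},
    {"x": 0.394,"y": -0.414,"z": 0.126,"wz": 17.5,"hand": 0.65},
  ],
  grip_force=5,
)

```text
schema error: expected keys x, y, z, wx, wy, wz, hand
```

Emit:
move_arm(
  deltas=[
    {"x": 0.394,"y": -0.414,"z": 0.06,"wx": 0,"wy": 0,"wz": 17.5,"hand": 0.65},
    {"x": 0.394,"y": -0.414,"z": 0.06,"wx": 0,"wy": 0,"wz": 17.5,"hand": 0.65},
    {"x": 0.394,"y": -0.414,"z": 0.06,"wx": 0,"wy": 0,"wz": 17.5,"hand": 0.65},
    {"x": 0.394,"y": -0.414,"z": 0.06,"wx": 0,"wy": 0,"wz": 17.5,"hand": 0.65},
    {"x": 0.394,"y": -0.414,"z": 0.06,"wx": 0,"wy": 0,"wz": 17.5,"hand": 0.65},
    {"x": 0.394,"y": -0.414,"z": 0.06,"wx": 0,"wy": 0,"wz": 17.5,"hand": 0.65},
    {"x": 0.394,"y": -0.414,"z": 0.1,"wx": 0,"wy": 0,"wz": 17.5,"hand": 0.65},
    {"x": 0.394,"y": -0.414,"z": 0.126,"wx": 0,"wy": 0,"wz": 17.5,"hand": 0.65},
  ],
  grip_force=5,
)

```text
time: 1.1
tool_pos: [0.3768, -0.0381, 0.1416]
tool_rot: [3.141, -0.003, 0.059]
contact_force: [0.4, 0.1, 0.1]
opening: 0.0595
```

Emit:
move_arm(
  deltas=[
    {"x": 0.034,"y": -0.073,"z": 0.05,"wx": 0,"wy": 0,"wz": 0,"hand": 0.65},
    {"x": 0.034,"y": -0.073,"z": 0.1,"wx": 0,"wy": 0,"wz": 0,"hand": 0.65},
    {"x": 0.034,"y": -0.073,"z": 0.1,"wx": 0,"wy": 0,"wz": 0,"hand": 0.65},
    {"x": 0.034,"y": -0.073,"z": 0.1,"wx": 0,"wy": 0,"wz": 0,"hand": 0.65},
  ],
)

```text
time: 1.6
tool_pos: [0.4053, 0.0347, 0.0418]
tool_rot: [3.142, 0.001, 0.059]
contact_force: [0.5, -0.5, 0.5]
opening: 0.0595
```

Emit:
move_arm(
  deltas=[
    {"x": 0.0,"y": 0,"z": 0.02,"wx": 0,"wy": 0,"wz": 0,"hand": 0.65},
    {"x": 0.0,"y": 0,"z": 0.037,"wx": 0,"wy": 0,"wz": 0,"hand": 0.65},
    {"x": 0.008,"y": 0,"z": 0.037,"wx": 0,"wy": 0,"wz": 0,"hand": 0.65},
    {"x": 0.016,"y": 0,"z": 0.037,"wx": 0,"wy": 0,"wz": 0,"hand": 0.65},
    {"x": 0.024,"y": 0,"z": 0.037,"wx": 0,"wy": 0,"wz": 0,"hand": 0.65},
    {"x": 0.032,"y": 0,"z": 0.037,"wx": 0,"wy": 0,"wz": 0,"hand": 0.65},
    {"x": 0.038,"y": 0,"z": 0.037,"wx": 0,"wy": 0,"wz": 0,"hand": 0.65},
    {"x": 0.044,"y": 0,"z": 0.037,"wx": 0,"wy": 0,"wz": 0,"hand": 0.65},
  ],
)

```text
time: 2.6
tool_pos: [0.4496, 0.0376, 0.0045]
tool_rot: [3.142, 0.0, 0.059]
contact_force: [-1.1, -0.1, 0.1]
opening: 0.0597
```

Emit:
move_arm(
  deltas=[
    {"x": 0.004,"y": 0,"z": 0.001,"wx": 0,"wy": 0,"wz": 0,"hand": 0.65},
    {"x": 0.008,"y": 0,"z": 0.001,"wx": 0,"wy": 0,"wz": 0,"hand": 0.65},
    {"x": 0.012,"y": 0,"z": 0.001,"wx": 0,"wy": 0,"wz": 0,"hand": 0.65},
    {"x": 0.016,"y": 0,"z": 0.001,"wx": 0,"wy": 0,"wz": 0,"hand": 0.65},
    {"x": 0.02,"y": 0,"z": 0.001,"wx": 0,"wy": 0,"wz": 0,"hand": 0.65},
    {"x": 0.024,"y": 0,"z": 0.001,"wx": 0,"wy": 0,"wz": 0,"hand": 0.65},
    {"x": 0.028,"y": 0,"z": 0.001,"wx": 0,"wy": 0,"wz": 0,"hand": 0.65},
    {"x": 0.032,"y": 0,"z": 0.001,"wx": 0,"wy": 0,"wz": 0,"hand": 0.65},
  ],
)

```text
time: 3.6
tool_pos: [0.4813, 0.0394, 0.0035]
tool_rot: [3.142, 0.001, 0.058]
contact_force: [-1.5, 0.2, -1.0]
opening: 0.0596
```

Run:
```python
from h import *
a=viewer.read_camera("side"); b=viewer.read_camera("top")
cv2.imwrite("pics/p1.png",np.hstack([cv2.resize(a[150:300,180:360],None,fx=2.2,fy=2.2),cv2.resize(b[150:300,140:320],None,fx=2.2,fy=2.2)])[:,:,::-1])
print(monitor.observe())
```

```text
{'time': 3.7, 'qpos': array([-7.70723625e-02,  5.77339787e-01,  1.88932819e+00, -1.03688856e-04,
        6.74487220e-01,  1.43542757e+00]), 'qvel': array([-0.00199535, -0.00499329,  0.00888228, -0.00067676, -0.01002972,
       -0.0025158 ]), 'joint_efforts': array([-4.37367253e-02, -4.47653282e+01, -1.47712612e+01,  5.37672092e-02,
       -1.95248444e-01,  2.18150241e-02]), 'tool_pos': array([0.48176912, 0.03940204, 0.00354368]), 'tool_rot': array([ 3.14146942e+00, -4.24706805e-04,  5.83773935e-02]), 'contact_force': array([ 0.34972223, -0.20391353, -0.05188779]), 'torque': array([0.04628702, 0.07414991, 0.03947526]), 'opening': 0.05967821939583964}
```

View pics/p1.png

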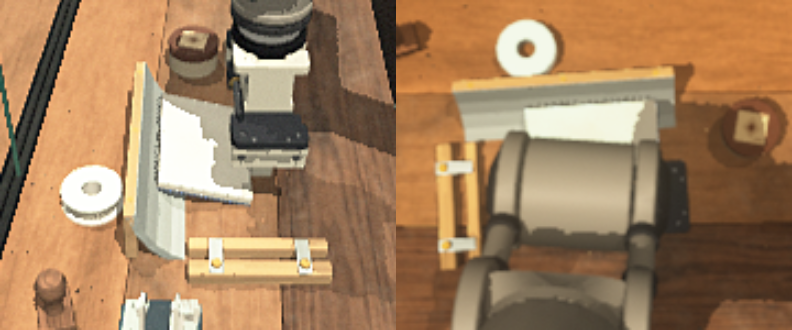

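The side view shows the notebook climbing squarely, with its spiral edge up the steel front. I'll keep pushing.

Emit:
move_arm(
  deltas=[
    {"x": 0.004,"y": 0,"z": 0,"wx": 0,"wy": 0,"wz": 0,"hand": 0.65},
    {"x": 0.008,"y": 0,"z": 0,"wx": 0,"wy": 0,"wz": 0,"hand": 0.65},
    {"x": 0.012,"y": 0,"z": 0,"wx": 0,"wy": 0,"wz": 0,"hand": 0.65},
    {"x": 0.016,"y": 0,"z": 0,"wx": 0,"wy": 0,"wz": 0,"hand": 0.65},
    {"x": 0.02,"y": 0,"z": 0,"wx": 0,"wy": 0,"wz": 0,"hand": 0.65},
    {"x": 0.024,"y": 0,"z": 0,"wx": 0,"wy": 0,"wz": 0,"hand": 0.65},
    {"x": 0.028,"y": 0,"z": 0,"wx": 0,"wy": 0,"wz": 0,"hand": 0.65},
    {"x": 0.032,"y": 0,"z": 0,"wx": 0,"wy": 0,"wz": 0,"hand": 0.65},
  ],
)

```text
time: 4.7
tool_pos: [0.5137, 0.0412, 0.0036]
tool_rot: [3.141, -0.0, 0.058]
contact_force: [-1.4, -0.4, -1.2]
opening: 0.0598
```

Emit:
move_arm(
  deltas=[
    {"x": 0.004,"y": 0,"z": 0,"wx": 0,"wy": 0,"wz": 0,"hand": 0.65},
    {"x": 0.008,"y": 0,"z": 0,"wx": 0,"wy": 0,"wz": 0,"hand": 0.65},
    {"x": 0.012,"y": 0,"z": 0,"wx": 0,"wy": 0,"wz": 0,"hand": 0.65},
    {"x": 0.015,"y": 0,"z": 0,"wx": 0,"wy": 0,"wz": 0,"hand": 0.65},
    {"x": 0.018,"y": 0,"z": 0,"wx": 0,"wy": 0,"wz": 0,"hand": 0.65},
  ],
)

```text
time: 5.32
tool_pos: [0.5314, 0.0423, 0.0035]
tool_rot: [3.142, 0.0, 0.058]
contact_force: [-0.6, 0.0, -0.6]
opening: 0.0597
```

Emit:
move_arm(
  deltas=[
    {"x": 0.003,"y": 0,"z": 0,"wx": 0,"wy": 0,"wz": 0,"hand": 0.65},
    {"x": 0.005,"y": 0,"z": 0,"wx": 0,"wy": 0,"wz": 0,"hand": 0.65},
    {"x": 0.007,"y": 0,"z": 0,"wx": 0,"wy": 0,"wz": 0,"hand": 0.65},
  ],
)

```text
time: 5.7
tool_pos: [0.5383, 0.0427, 0.0035]
tool_rot: [3.141, 0.0, 0.058]
contact_force: [0.2, 0.5, 0.7]
opening: 0.0597
```

Run:
```python
from h import *
a=viewer.read_camera("side"); b=viewer.read_camera("top")
cv2.imwrite("pics/p2.png",np.hstack([cv2.resize(a[150:300,180:360],None,fx=2.2,fy=2.2),cv2.resize(b[150:300,140:320],None,fx=2.2,fy=2.2)])[:,:,::-1])
print(monitor.observe()['contact_force'])
```

```text
[-0.10262719 -0.01095238 -0.35650728]
```

View pics/p2.png

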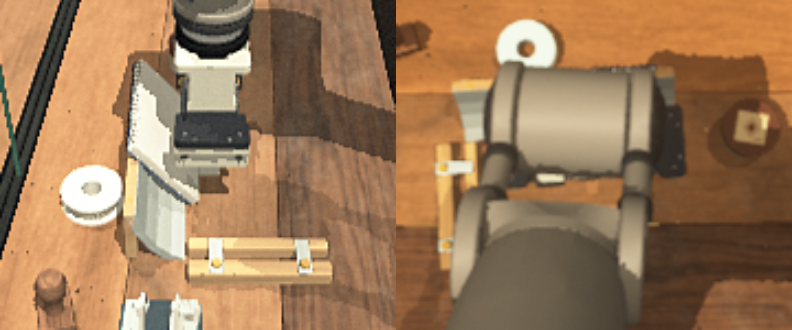

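Emit:
move_arm(
  deltas=[
    {"x": 0.002,"y": 0,"z": 0,"wx": 0,"wy": 0,"wz": 0,"hand": 0.65},
    {"x": 0.003,"y": 0,"z": 0,"wx": 0,"wy": 0,"wz": 0,"hand": 0.65},
    {"x": 0.004,"y": 0,"z": 0,"wx": 0,"wy": 0,"wz": 0,"hand": 0.65},
    {"x": 0.004,"y": 0,"z": 0,"wx": 0,"wy": 0,"wz": 0,"hand": 0.65},
  ],
)

```text
time: 6.3
tool_pos: [0.5423, 0.0429, 0.0036]
tool_rot: [3.141, -0.0, 0.058]
contact_force: [-0.3, 0.8, 0.8]
opening: 0.0598
```

Emit:
move_arm(
  deltas=[
    {"x": 0.001,"y": 0,"z": 0,"wx": 0,"wy": 0,"wz": 0,"hand": 0.65},
    {"x": 0.002,"y": 0,"z": 0,"wx": 0,"wy": 0,"wz": 0,"hand": 0.65},
    {"x": 0.002,"y": 0,"z": 0,"wx": 0,"wy": 0,"wz": 0,"hand": 0.65},
    {"x": 0.002,"y": 0,"z": 0,"wx": 0,"wy": 0,"wz": 0,"hand": 0.65},
  ],
)

```text
time: 6.8
tool_pos: [0.5443, 0.0431, 0.0036]
tool_rot: [3.141, -0.0, 0.058]
contact_force: [-1.3, -0.4, -1.0]
opening: 0.0597
```

Emit:
move_arm(
  deltas=[
    {"x": 0.001,"y": 0,"z": 0,"wx": 0,"wy": 0,"wz": 0,"hand": 0.65},
    {"x": 0.002,"y": 0,"z": 0,"wx": 0,"wy": 0,"wz": 0,"hand": 0.65},
    {"x": 0.002,"y": 0,"z": 0,"wx": 0,"wy": 0,"wz": 0,"hand": 0.65},
  ],
)

```text
time: 7.18
tool_pos: [0.5456, 0.0432, 0.0035]
tool_rot: [-3.142, 0.001, 0.058]
contact_force: [-5.0, -0.1, 1.2]
opening: 0.0598
```

Run:
```python
from h import *
a=viewer.read_camera("side")[165:255,220:290]
cv2.imwrite("pics/p3.png",cv2.resize(a,None,fx=7,fy=6,interpolation=cv2.INTER_CUBIC)[:,:,::-1])
print(monitor.observe()['contact_force'])
```

```text
[-4.03436957  0.15821765  1.30570903]
```

View pics/p3.png

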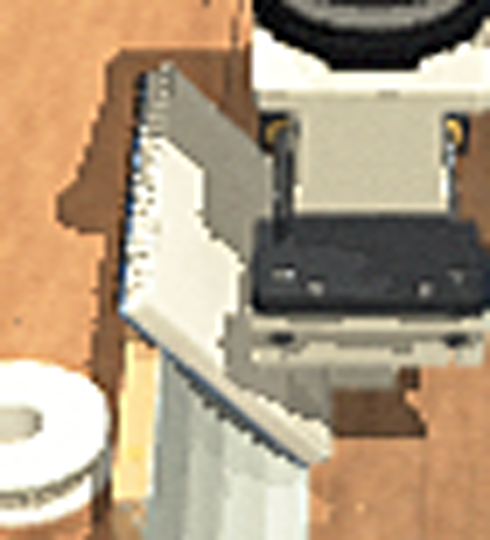

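The notebook now stands leaning with the stop felt at 4-5 N, so milestone 1 should be met. Next I'll back off gently and check that it stays.

Emit:
move_arm(
  deltas=[
    {"x": -0.002,"y": 0,"z": 0,"wx": 0,"wy": 0,"wz": 0,"hand": 0.65},
    {"x": -0.003,"y": 0,"z": 0,"wx": 0,"wy": 0,"wz": 0,"hand": 0.65},
    {"x": -0.005,"y": 0,"z": 0,"wx": 0,"wy": 0,"wz": 0,"hand": 0.65},
    {"x": -0.01,"y": 0,"z": 0,"wx": 0,"wy": 0,"wz": 0,"hand": 0.65},
    {"x": -0.02,"y": 0,"z": 0,"wx": 0,"wy": 0,"wz": 0,"hand": 0.65},
  ],
)

```text
time: 7.85
tool_pos: [0.5259, 0.042, 0.0036]
tool_rot: [3.141, -0.0, 0.058]
contact_force: [0.3, 0.4, -1.0]
opening: 0.0592
```

Run:
```python
from h import *
cs=viewer.camera_params("side");c=viewer.camera_params("top")
a=viewer.read_camera("side")
o=cv2.imread("pics/p3.png")
b=cv2.resize(a[165:255,220:290],None,fx=7,fy=6,interpolation=cv2.INTER_CUBIC)[:,:,::-1]
d=np.abs(b[:,:240].astype(int)-o[:,:240]).mean(); print("diff near the notebook's top",d, np.abs(b.astype(int)-o).mean())
cv2.imwrite("pics/p4.png",b)
ex=np.array([.9983,.0586]);ey=np.array([-.0586,.9983]);O=np.array([.5625,.0708])
for n,p in dict(leftback=(125,305),right=(165,68)).items():
    q=onz(cs,(p[0]/7+220,p[1]/6+165),.083)[:2]-O; print(n,q@ex,q@ey)
q=onz(cs,(305/7+220,465/6+165),.0)[:2]-O; print("bottom",q@ex,q@ey)
print(monitor.observe()['contact_force'],monitor.observe()['tool_pos'])
```

```text
diff near the notebook's top 11.730293209876542 25.96719072814311
leftback 0.05808232412972784 0.044165497015736445
right 0.05242909312139123 -0.1015730132002013
bottom 0.0004941433800378485 0.047399091369251654
[-1.11660169 -0.42530112 -0.69063901] [0.52400772 0.0420549  0.0033363 ]
```

View pics/p4.png

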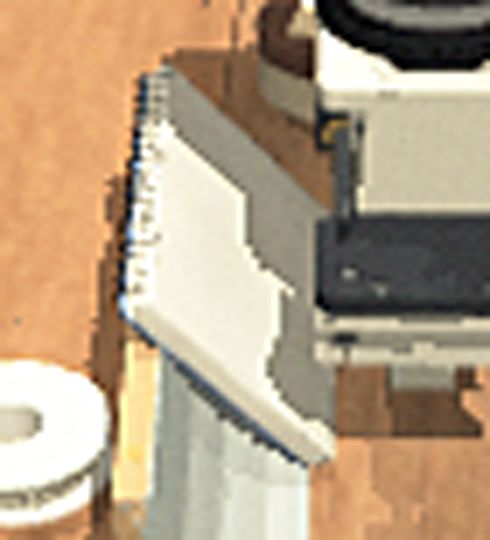

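The notebook stays leaning by itself: the top corner is still near (125,305) in the crop. Now I'll go over the top with the hand tilted back and hook behind the top edge.

Emit:
move_arm(
  deltas=[
    {"x": -0.02,"y": 0,"z": -0.05,"wx": 0,"wy": 0,"wz": 0,"hand": 0.65},
    {"x": -0.02,"y": 0,"z": -0.1,"wx": 0,"wy": 0,"wz": 0,"hand": 0.65},
    {"x": -0.02,"y": 0,"z": -0.16,"wx": 0,"wy": 8,"wz": 0,"hand": 0.65},
    {"x": 0.02,"y": 0,"z": -0.16,"wx": 0,"wy": 16,"wz": 0,"hand": 0.65},
    {"x": 0.06,"y": 0,"z": -0.16,"wx": 0,"wy": 25,"wz": 0,"hand": 0.65},
    {"x": 0.1,"y": 0,"z": -0.15,"wx": 0,"wy": 25,"wz": 0,"hand": 0.65},
    {"x": 0.118,"y": 0,"z": -0.14,"wx": 0,"wy": 25,"wz": 0,"hand": 0.65},
    {"x": 0.118,"y": 0,"z": -0.12,"wx": 0,"wy": 25,"wz": 0,"hand": 0.65},
  ],
)

```text
time: 8.9
tool_pos: [0.6453, 0.0489, 0.1239]
tool_rot: [3.141, -0.439, 0.059]
contact_force: [0.6, -0.0, -0.1]
opening: 0.0598
```

Emit:
move_arm(
  deltas=[
    {"x": -0.01,"y": 0,"z": 0.021,"wx": 0,"wy": 0,"wz": 0,"hand": 0.65},
    {"x": -0.0195,"y": 0,"z": 0.042,"wx": 0,"wy": 0,"wz": 0,"hand": 0.65},
    {"x": -0.0195,"y": 0,"z": 0.042,"wx": 0,"wy": 0,"wz": 0,"hand": 0.65},
    {"x": -0.0225,"y": 0,"z": 0.041,"wx": 0,"wy": 0,"wz": 0,"hand": 0.65},
    {"x": -0.026,"y": 0,"z": 0.04,"wx": 0,"wy": 0,"wz": 0,"hand": 0.65},
    {"x": -0.029,"y": 0,"z": 0.0355,"wx": 0,"wy": 0,"wz": 0,"hand": 0.65},
    {"x": -0.032,"y": 0,"z": 0.031,"wx": 0,"wy": 0,"wz": 0,"hand": 0.65},
  ],
)

```text
time: 9.78
tool_pos: [0.6286, 0.0479, 0.0833]
tool_rot: [3.141, -0.439, 0.058]
contact_force: [2.4, 0.0, 3.0]
opening: 0.0596
```

Run:
```python
from h import *
a=viewer.read_camera("side")
cv2.imwrite("pics/p5.png",cv2.resize(a[150:260,210:300],None,fx=6,fy=5,interpolation=cv2.INTER_CUBIC)[:,:,::-1])
s=monitor.observe();print(s['contact_force'],s['tool_pos'])
```

```text
[ 1.17011662 -0.01324557  3.03564416] [0.62822656 0.04789321 0.08342519]
```

View pics/p5.png

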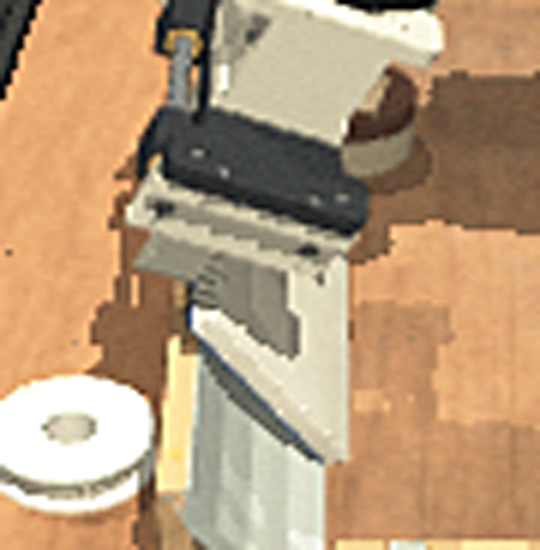

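The notebook is rotating about its lower edge: its left top corner moved from (238,216) to (242,213). The force of about 3 N is mostly along the cover, so I'll follow the arc a little higher.

Emit:
move_arm(
  deltas=[
    {"x": -0.002,"y": 0,"z": -0.006,"wx": 0,"wy": 0,"wz": 0,"hand": 0.65},
    {"x": -0.006,"y": 0,"z": -0.0105,"wx": 0,"wy": 0,"wz": 0,"hand": 0.65},
    {"x": -0.0095,"y": 0,"z": -0.015,"wx": 0,"wy": 0,"wz": 0,"hand": 0.65},
    {"x": -0.013,"y": 0,"z": -0.019,"wx": 0,"wy": 0,"wz": 0,"hand": 0.65},
  ],
)

```text
time: 10.32
tool_pos: [0.6076, 0.0469, 0.0935]
tool_rot: [-3.141, -0.435, 0.058]
contact_force: [0.3, 0.4, -0.6]
opening: 0.0598
```

Emit:
move_arm(
  deltas=[
    {"x": -0.004,"y": 0,"z": -0.0035,"wx": 0,"wy": 0,"wz": 0,"hand": 0.65},
    {"x": -0.0085,"y": 0,"z": -0.007,"wx": 0,"wy": 0,"wz": 0,"hand": 0.65},
    {"x": -0.013,"y": 0,"z": -0.01,"wx": 0,"wy": 0,"wz": 0,"hand": 0.65},
    {"x": -0.017,"y": 0,"z": -0.013,"wx": 0,"wy": 0,"wz": 0,"hand": 0.65},
  ],
)

```text
time: 10.82
tool_pos: [0.5871, 0.0456, 0.0983]
tool_rot: [3.142, -0.436, 0.058]
contact_force: [-0.0, -0.4, -0.7]
opening: 0.0597
```

Run:
```python
from h import *
a=viewer.read_camera("side")
cv2.imwrite("pics/p6.png",cv2.resize(a[150:260,210:300],None,fx=6,fy=5,interpolation=cv2.INTER_CUBIC)[:,:,::-1])
s=monitor.observe();print(s['contact_force'],s['tool_pos'])
```

```text
[-0.38636494  0.28579216 -0.80853118] [0.58653424 0.04565399 0.09822436]
```

View pics/p6.png

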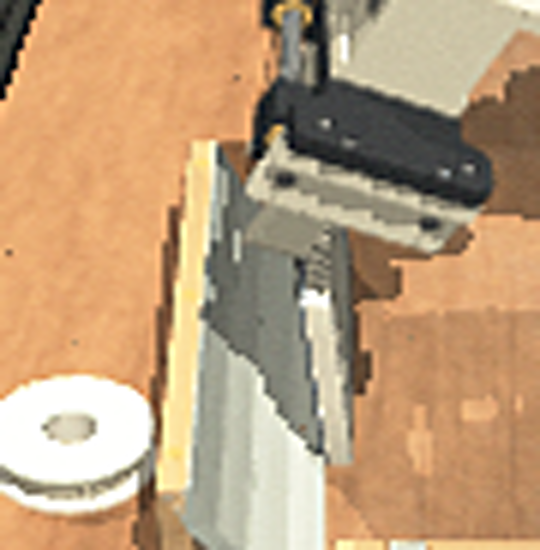

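Nearly upright: bottom at (335,460), top at (315,260). I'll tip it on over.

Emit:
move_arm(
  deltas=[
    {"x": -0.004,"y": 0,"z": -0.003,"wx": 0,"wy": 0,"wz": 0,"hand": 0.65},
    {"x": -0.008,"y": 0,"z": -0.005,"wx": 0,"wy": 0,"wz": 0,"hand": 0.65},
    {"x": -0.012,"y": 0,"z": -0.0065,"wx": 0,"wy": 0,"wz": 0,"hand": 0.65},
    {"x": -0.016,"y": 0,"z": -0.008,"wx": 0,"wy": 0,"wz": 0,"hand": 0.65},
    {"x": -0.02,"y": 0,"z": -0.0095,"wx": 0,"wy": 0,"wz": 0,"hand": 0.65},
    {"x": -0.025,"y": 0,"z": -0.011,"wx": 0,"wy": 0,"wz": 0,"hand": 0.65},
    {"x": -0.03,"y": 0,"z": -0.012,"wx": 0,"wy": 0,"wz": 0,"hand": 0.65},
    {"x": -0.03,"y": 0,"z": -0.012,"wx": 0,"wy": 0,"wz": 0,"hand": 0.65},
  ],
)

```text
time: 11.88
tool_pos: [0.5548, 0.0437, 0.0963]
tool_rot: [-3.142, -0.436, 0.058]
contact_force: [0.5, -0.3, -0.3]
opening: 0.0599
```

Run:
```python
from h import *
for n in("side","top"):
    a=viewer.read_camera(n)[:,:,::-1]; cv2.imwrite(f"pics/{n}7.png",a)
    h=cv2.cvtColor(a,cv2.COLOR_BGR2HSV); m=((h[...,0]>100)&(h[...,0]<130)&(h[...,1]>110)).astype(np.uint8)
    m[:160]=0; m[290:]=0; m[:,:185]=0; m[:,340:]=0
    print(n,m.sum(),cv2.boundingRect(cv2.findNonZero(m)) if m.any() else None)
s=monitor.observe();print(s['contact_force'],s['tool_pos'])
```

```text
side 1693 (185, 160, 130, 91)
top 207 (247, 237, 15, 18)
[-0.02827708  0.69079622 -0.30514072] [0.55544035 0.04368842 0.09656008]
```

The notebook fell over; blue is now visible. I'll lift clear, untilt and turn the hand.

Emit:
move_arm(
  deltas=[
    {"x": 0.02,"y": 0,"z": -0.05,"wx": 0,"wy": 0,"wz": 0,"hand": 0.65},
    {"x": 0.03,"y": 0.04,"z": -0.09,"wx": 0,"wy": -10,"wz": 0,"hand": 0.65},
    {"x": 0.0,"y": 0.08,"z": -0.11,"wx": 0,"wy": -20,"wz": 0,"hand": 0.65},
    {"x": -0.012,"y": 0.1,"z": -0.116,"wx": 0,"wy": -25,"wz": 0,"hand": 0.65},
    {"x": -0.012,"y": 0.1,"z": -0.116,"wx": 0,"wy": -25,"wz": 0,"hand": 0.65},
  ],
)

```text
time: 12.6
tool_pos: [0.5024, -0.0611, 0.1966]
tool_rot: [3.141, -0.001, 0.056]
contact_force: [0.0, 1.2, -0.2]
opening: 0.0595
```

Emit:
move_arm(
  deltas=[
    {"x": 0,"y": 0.02,"z": 0,"wx": 0,"wy": 0,"wz": -10,"hand": 0.65},
    {"x": 0,"y": 0.04,"z": 0,"wx": 0,"wy": 0,"wz": -20,"hand": 0.65},
    {"x": 0,"y": 0.06,"z": 0,"wx": 0,"wy": 0,"wz": -30,"hand": 0.65},
    {"x": 0,"y": 0.06,"z": 0,"wx": 0,"wy": 0,"wz": -40,"hand": 0.65},
    {"x": 0,"y": 0.06,"z": 0,"wx": 0,"wy": 0,"wz": -50,"hand": 0.65},
    {"x": 0,"y": 0.06,"z": 0,"wx": 0,"wy": 0,"wz": -60,"hand": 0.65},
    {"x": 0,"y": 0.06,"z": 0,"wx": 0,"wy": 0,"wz": -70,"hand": 0.65},
    {"x": 0,"y": 0.06,"z": 0,"wx": 0,"wy": 0,"wz": -80,"hand": 0.65},
  ],
)

```text
time: 13.6
tool_pos: [0.5049, -0.1181, 0.196]
tool_rot: [3.14, -0.001, 1.461]
contact_force: [0.3, 0.1, 0.0]
opening: 0.0599
```

Emit:
move_arm(
  deltas=[
    {"x": 0,"y": 0,"z": 0,"wx": 0,"wy": 0,"wz": -10,"hand": 0.65},
    {"x": 0,"y": 0,"z": 0,"wx": 0,"wy": 0,"wz": -10,"hand": 0.65},
  ],
)

```text
time: 13.85
tool_pos: [0.5048, -0.1183, 0.1961]
tool_rot: [3.141, -0.0, 1.629]
contact_force: [-0.5, -0.6, -0.7]
opening: 0.0601
```

Run:
```python
from h import *
a=viewer.read_camera("top")[:,:,::-1]; b=viewer.read_camera("side")[:,:,::-1]
c=viewer.camera_params("top")
h=cv2.cvtColor(a,cv2.COLOR_BGR2HSV); m=((h[...,0]>95)&(h[...,0]<130)&(h[...,1]>90)).astype(np.uint8)
m[:205]=0; m[290:]=0; m[:,:182]=0; m[:,340:]=0
r,k=quad(m)
w=np.array([onz(c,p[0],.011)[:2] for p in k],np.float32); rw=cv2.minAreaRect(w)
ex=np.array([.9983,.0586]);ey=np.array([-.0586,.9983]);O=np.array([.5625,.0708])
print(rw); [print(np.round([(p-O)@ex,(p-O)@ey],4)) for p in cv2.boxPoints(rw)]
s=monitor.observe();print(s['contact_force'],s['tool_pos'],s['tool_rot'])
cv2.imwrite("pics/p8.png",np.hstack([cv2.resize(b[150:300,180:360],None,fx=2.2,fy=2.2),cv2.resize(a[150:300,140:320],None,fx=2.2,fy=2.2)]))
```

```text
((0.49751442670822144, 0.04178907722234726), (0.10116805881261826, 0.14404776692390442), 3.6048359870910645)
[-0.1175  0.0467]
[-0.1169 -0.0974]
[-0.0157 -0.097 ]
[-0.0163  0.0471]
[-0.05277106  0.48214749  0.89762472] [ 0.50482656 -0.11872168  0.1962758 ] [ 3.14100085e+00 -2.45293685e-04  1.62624917e+00]
```

View pics/p8.png

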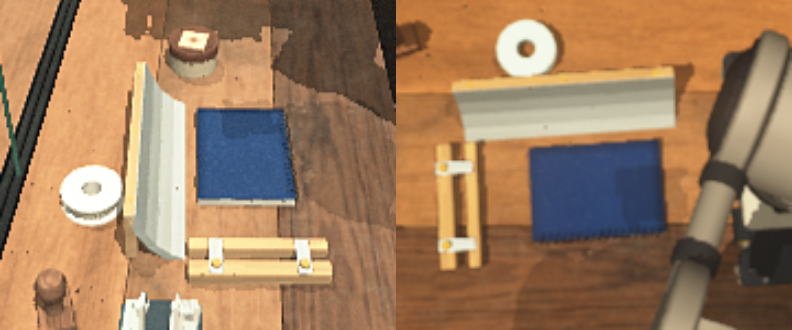

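Side and top views: the notebook lies flat, blue side up and square to the rest, with its left edge about 55 mm from the fence. I'll descend on its right and push left.

Emit:
move_arm(
  deltas=[
    {"x": 0.055,"y": 0.001,"z": 0.06,"wx": 0,"wy": 0,"wz": 0,"hand": 0.5},
    {"x": 0.055,"y": 0.001,"z": 0.12,"wx": 0,"wy": 0,"wz": 0,"hand": 0.5},
    {"x": 0.055,"y": 0.001,"z": 0.17,"wx": 0,"wy": 0,"wz": 0,"hand": 0.5},
    {"x": 0.055,"y": 0.001,"z": 0.192,"wx": 0,"wy": 0,"wz": 0,"hand": 0.5},
    {"x": 0.055,"y": 0.001,"z": 0.192,"wx": 0,"wy": 0,"wz": 0,"hand": 0.5},
    {"x": 0.061,"y": 0.001,"z": 0.192,"wx": 0,"wy": 0,"wz": 0,"hand": 0.5},
    {"x": 0.067,"y": 0.001,"z": 0.192,"wx": 0,"wy": 0,"wz": 0,"hand": 0.5},
    {"x": 0.073,"y": 0.001,"z": 0.192,"wx": 0,"wy": 0,"wz": 0,"hand": 0.5},
  ],
)

```text
time: 14.95
tool_pos: [0.5019, -0.0461, 0.0051]
tool_rot: [3.14, 0.0, 1.629]
contact_force: [-0.0, -0.7, -0.6]
opening: 0.0458
```

Emit:
move_arm(
  deltas=[
    {"x": 0.005,"y": 0,"z": 0,"wx": 0,"wy": 0,"wz": 0,"hand": 0.5},
    {"x": 0.01,"y": 0,"z": 0,"wx": 0,"wy": 0,"wz": 0,"hand": 0.5},
    {"x": 0.016,"y": 0,"z": 0,"wx": 0,"wy": 0,"wz": 0,"hand": 0.5},
    {"x": 0.022,"y": 0,"z": 0,"wx": 0,"wy": 0,"wz": 0,"hand": 0.5},
    {"x": 0.028,"y": 0,"z": 0,"wx": 0,"wy": 0,"wz": 0,"hand": 0.5},
    {"x": 0.034,"y": 0,"z": 0,"wx": 0,"wy": 0,"wz": 0,"hand": 0.5},
    {"x": 0.039,"y": 0,"z": 0,"wx": 0,"wy": 0,"wz": 0,"hand": 0.5},
    {"x": 0.043,"y": 0,"z": 0,"wx": 0,"wy": 0,"wz": 0,"hand": 0.5},
  ],
)

```text
time: 15.95
tool_pos: [0.499, -0.0033, 0.0045]
tool_rot: [-3.142, 0.0, 1.629]
contact_force: [0.6, -1.1, 1.7]
opening: 0.0458
```

Emit:
move_arm(
  deltas=[
    {"x": 0.001,"y": 0,"z": 0,"wx": 0,"wy": 0,"wz": 0,"hand": 0.5},
    {"x": 0.002,"y": 0,"z": 0,"wx": 0,"wy": 0,"wz": 0,"hand": 0.5},
    {"x": 0.003,"y": 0,"z": 0,"wx": 0,"wy": 0,"wz": 0,"hand": 0.5},
    {"x": 0.004,"y": 0,"z": 0,"wx": 0,"wy": 0,"wz": 0,"hand": 0.5},
  ],
)

```text
time: 16.45
tool_pos: [0.4988, 0.0003, 0.0045]
tool_rot: [3.142, 0.0, 1.629]
contact_force: [-1.2, -0.8, 1.5]
opening: 0.0457
```

Emit:
move_arm(
  deltas=[
    {"x": 0.001,"y": 0,"z": 0,"wx": 0,"wy": 0,"wz": 0,"hand": 0.5},
    {"x": 0.002,"y": 0,"z": 0,"wx": 0,"wy": 0,"wz": 0,"hand": 0.5},
    {"x": 0.003,"y": 0,"z": 0,"wx": 0,"wy": 0,"wz": 0,"hand": 0.5},
    {"x": 0.004,"y": 0,"z": 0,"wx": 0,"wy": 0,"wz": 0,"hand": 0.5},
  ],
)

```text
time: 16.95
tool_pos: [0.4986, 0.0044, 0.0045]
tool_rot: [-3.142, 0.0, 1.629]
contact_force: [0.8, 0.1, -0.6]
opening: 0.0462
```

Run:
```python
from h import *
a=viewer.read_camera("top")[:,:,::-1]; b=viewer.read_camera("side")[:,:,::-1]
print(monitor.observe()['contact_force'])
cv2.imwrite("pics/p9.png",np.hstack([cv2.resize(b[190:290,240:340],None,fx=4,fy=4,interpolation=cv2.INTER_CUBIC),cv2.resize(a[190:290,140:240],None,fx=4,fy=4,interpolation=cv2.INTER_CUBIC)]))
```

```text
[ 1.04855627  0.30761796 -0.30272878]
```

View pics/p9.png

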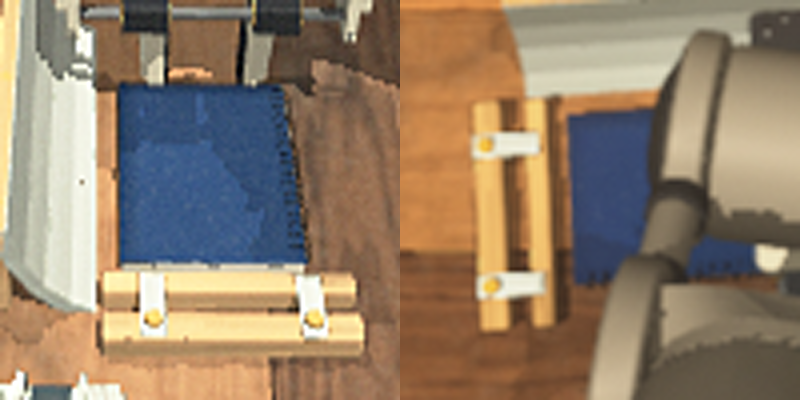

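The top crop shows the fence face at column ~556 and the notebook edge at ~572, so the gap is about 9 mm. I'll creep up.

Emit:
move_arm(
  deltas=[
    {"x": 0.001,"y": 0,"z": 0,"wx": 0,"wy": 0,"wz": 0,"hand": 0.5},
    {"x": 0.002,"y": 0,"z": 0,"wx": 0,"wy": 0,"wz": 0,"hand": 0.5},
    {"x": 0.003,"y": 0,"z": 0,"wx": 0,"wy": 0,"wz": 0,"hand": 0.5},
    {"x": 0.004,"y": 0,"z": 0,"wx": 0,"wy": 0,"wz": 0,"hand": 0.5},
    {"x": 0.0045,"y": 0,"z": 0,"wx": 0,"wy": 0,"wz": 0,"hand": 0.5},
  ],
)

```text
time: 17.68
tool_pos: [0.4983, 0.0089, 0.0045]
tool_rot: [-3.142, 0.0, 1.629]
contact_force: [0.7, -0.9, 0.3]
opening: 0.0462
```

Emit:
move_arm(
  deltas=[
    {"x": 0.0005,"y": 0,"z": 0,"wx": 0,"wy": 0,"wz": 0,"hand": 0.5},
    {"x": 0.001,"y": 0,"z": 0,"wx": 0,"wy": 0,"wz": 0,"hand": 0.5},
  ],
)

```text
time: 17.92
tool_pos: [0.4983, 0.0098, 0.0045]
tool_rot: [-3.142, 0.0, 1.629]
contact_force: [0.0, 0.0, -0.9]
opening: 0.0461
```

Emit:
move_arm(
  deltas=[
    {"x": 0.0005,"y": 0,"z": 0,"wx": 0,"wy": 0,"wz": 0,"hand": 0.5},
    {"x": 0.001,"y": 0,"z": 0,"wx": 0,"wy": 0,"wz": 0,"hand": 0.5},
  ],
)

```text
time: 18.18
tool_pos: [0.4982, 0.0109, 0.0045]
tool_rot: [-3.142, 0.0, 1.629]
contact_force: [0.1, 0.2, -0.7]
opening: 0.0458
```

Emit:
move_arm(
  deltas=[
    {"x": 0.0005,"y": 0,"z": 0,"wx": 0,"wy": 0,"wz": 0,"hand": 0.5},
    {"x": 0.001,"y": 0,"z": 0,"wx": 0,"wy": 0,"wz": 0,"hand": 0.5},
  ],
)

```text
time: 18.42
tool_pos: [0.4982, 0.0119, 0.0045]
tool_rot: [-3.142, 0.0, 1.629]
contact_force: [-0.3, -0.4, -0.7]
opening: 0.046
```

Emit:
move_arm(
  deltas=[
    {"x": 0.0007,"y": 0,"z": 0,"wx": 0,"wy": 0,"wz": 0,"hand": 0.5},
    {"x": 0.0013,"y": 0,"z": 0,"wx": 0,"wy": 0,"wz": 0,"hand": 0.5},
  ],
)

```text
time: 18.68
tool_pos: [0.4981, 0.0132, 0.0045]
tool_rot: [3.142, 0.0, 1.629]
contact_force: [-0.4, 0.0, 0.3]
opening: 0.0456
```

Emit:
move_arm(
  deltas=[
    {"x": 0.0007,"y": 0,"z": 0,"wx": 0,"wy": 0,"wz": 0,"hand": 0.5},
    {"x": 0.0013,"y": 0,"z": 0,"wx": 0,"wy": 0,"wz": 0,"hand": 0.5},
  ],
)

```text
time: 18.92
tool_pos: [0.498, 0.0145, 0.0045]
tool_rot: [-3.142, 0.0, 1.629]
contact_force: [-0.9, -1.2, -0.5]
opening: 0.0461
```

Emit:
move_arm(
  deltas=[
    {"x": 0.0005,"y": 0,"z": 0,"wx": 0,"wy": 0,"wz": 0,"hand": 0.5},
    {"x": 0.001,"y": 0,"z": 0,"wx": 0,"wy": 0,"wz": 0,"hand": 0.5},
  ],
)

```text
time: 19.18
tool_pos: [0.498, 0.0155, 0.0045]
tool_rot: [3.142, 0.0, 1.629]
contact_force: [0.5, -0.5, -0.8]
opening: 0.046
```

Emit:
move_arm(
  deltas=[
    {"x": 0.0005,"y": 0,"z": 0,"wx": 0,"wy": 0,"wz": 0,"hand": 0.5},
    {"x": 0.001,"y": 0,"z": 0,"wx": 0,"wy": 0,"wz": 0,"hand": 0.5},
  ],
)

```text
time: 19.42
tool_pos: [0.4979, 0.0164, 0.0045]
tool_rot: [3.142, 0.0, 1.629]
contact_force: [-0.3, 0.5, -0.7]
opening: 0.0457
```

Emit:
move_arm(
  deltas=[
    {"x": 0.0005,"y": 0,"z": 0,"wx": 0,"wy": 0,"wz": 0,"hand": 0.5},
    {"x": 0.001,"y": 0,"z": 0,"wx": 0,"wy": 0,"wz": 0,"hand": 0.5},
  ],
)

```text
time: 19.68
tool_pos: [0.4983, 0.0169, 0.0047]
tool_rot: [3.141, 0.001, 1.63]
contact_force: [1.2, -6.4, -0.3]
opening: 0.0461
```

Contact with the fence, at about 6 N. I'll hold there.

Emit:
move_arm(
  deltas=[
    {"x": 0,"y": 0,"z": 0,"wx": 0,"wy": 0,"wz": 0,"hand": 0.5},
    {"x": 0,"y": 0,"z": 0,"wx": 0,"wy": 0,"wz": 0,"hand": 0.5},
    {"x": 0,"y": 0,"z": 0,"wx": 0,"wy": 0,"wz": 0,"hand": 0.5},
    {"x": 0,"y": 0,"z": 0,"wx": 0,"wy": 0,"wz": 0,"hand": 0.5},
  ],
)

```text
time: 20.18
tool_pos: [0.4983, 0.0168, 0.0047]
tool_rot: [3.141, 0.001, 1.629]
contact_force: [0.4, -6.2, -0.5]
opening: 0.0457
```

Steady at 6.2 N for 0.5 s. I'll back off straight, lift, and check.

Emit:
move_arm(
  deltas=[
    {"x": -0.001,"y": 0,"z": 0,"wx": 0,"wy": 0,"wz": 0,"hand": 0.5},
    {"x": -0.003,"y": 0,"z": 0,"wx": 0,"wy": 0,"wz": 0,"hand": 0.5},
    {"x": -0.015,"y": 0,"z": 0,"wx": 0,"wy": 0,"wz": 0,"hand": 0.5},
    {"x": -0.03,"y": 0,"z": -0.03,"wx": 0,"wy": 0,"wz": 0,"hand": 0.5},
    {"x": -0.06,"y": 0,"z": -0.08,"wx": 0,"wy": 0,"wz": 0,"hand": 0.5},
    {"x": -0.1,"y": 0,"z": -0.13,"wx": 0,"wy": 0,"wz": 0,"hand": 0.5},
    {"x": -0.15,"y": 0,"z": -0.17,"wx": 0,"wy": 0,"wz": 0,"hand": 0.5},
    {"x": -0.18,"y": 0,"z": -0.19,"wx": 0,"wy": 0,"wz": 0,"hand": 0.5},
  ],
)

```text
time: 21.18
tool_pos: [0.5087, -0.1651, 0.197]
tool_rot: [3.139, 0.002, 1.628]
contact_force: [0.4, -0.1, -0.1]
opening: 0.0461
```

Run:
```python
from h import *
a=viewer.read_camera("top")[:,:,::-1]; b=viewer.read_camera("side")[:,:,::-1]
c=viewer.camera_params("top")
h=cv2.cvtColor(a,cv2.COLOR_BGR2HSV); m=((h[...,0]>95)&(h[...,0]<130)&(h[...,1]>90)).astype(np.uint8)
m[:205]=0; m[290:]=0; m[:,:165]=0; m[:,340:]=0
r,k=quad(m)
w=np.array([onz(c,p[0],.011)[:2] for p in k],np.float32); rw=cv2.minAreaRect(w)
ex=np.array([.9983,.0586]);ey=np.array([-.0586,.9983]);O=np.array([.5625,.0708])
print(rw); [print(np.round([(p-O)@ex,(p-O)@ey],4)) for p in cv2.boxPoints(rw)]
cv2.imwrite("pics/p10.png",np.hstack([cv2.resize(b[190:290,240:340],None,fx=4,fy=4,interpolation=cv2.INTER_CUBIC),cv2.resize(a[175:275,150:250],None,fx=4,fy=4,interpolation=cv2.INTER_CUBIC)]))
```

```text
((0.49412718415260315, 0.0992286205291748), (0.10115725547075272, 0.1428007334470749), 3.3623085021972656)
[-0.1172  0.1038]
[-0.1172 -0.039 ]
[-0.016 -0.039]
[-0.016   0.1038]
```

View pics/p10.png

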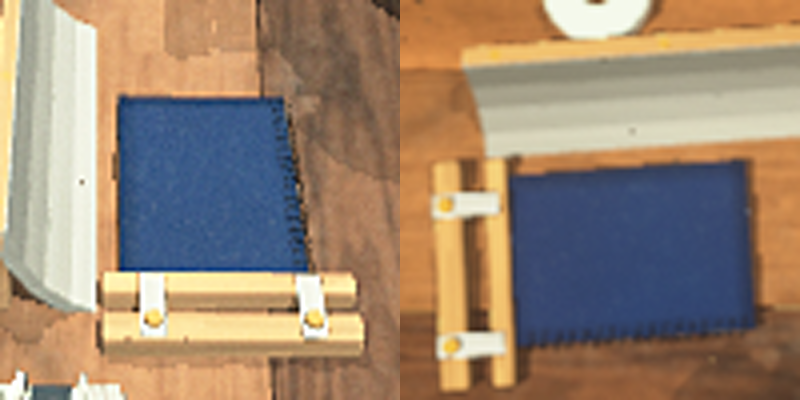

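The notebook lies flat and blue side up, flush and square (0.0°) against the fence with no visible gap. Handing in.

```bash
python3 -c "
from cell import robot; print(robot.hand_in())"
```

```text
the job is handed in; nothing more can be done
None
```

I handed the job in at about 21 s. The notebook lies flat and blue side up, against the fence and square to it. The hand-in gives no verdict, so this rests on my own checks.

- **Pushed up the rest:** I pushed the notebook up with two fingers until it reached its stop at 4–5 N. It stayed leaning after I backed off.
- **Tipped over:** I hooked its top edge and pulled it past upright, and it fell flat on its own. I didn't lower it.
- **Pressed on the fence:** I slid it sideways until I felt the fence, pressed at about 6.2 N for half a second (slightly over the 5 N asked), then lifted clear.

**Last checks:**
- The final pictures show no gap between the notebook and the fence.
- The notebook measured square to the rest within 0.1°, with its origin about 70 mm in front of the toe.
- The highest force I read at any point was about 6.5 N.
- The arm never worked near the tin or the spool, and neither looked moved in the pictures taken along the way. I didn't measure them again at the end, and the last picture shows only part of the spool and not the tin.

**Disagreement:** the top camera put the notebook's edge at 103.8 mm along the rest, while the finger position at contact implied about 105 mm. That is within calibration error.

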